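Post the round extrusion die through the chute flap

TASK

The round pug-mill die has been left on the plywood feed board next to a square one. Push it along the board and in through the swinging steel flap so that it drops into the tray behind, then draw the fingers back out and let the flap swing fully shut. Only push it with the fingertips, never pick it up, and leave the square die, the jar and the cup where they are.

Things in the scene. Friction and masses are not known exactly. Their poses are not given: they have to be found in the camera images.
- chute: Fixed die chute; yaw varies. Origin on the table top below the shut flap plate; x points the way a die is pushed (through the flap, away from the robot), y left, z up. Its plywood feed board is flat and rimless, top 60 mm above the table, x from -220 to 0 mm, y from -210 to +210 mm. Board, mouth and tray are all open from above, with no crossbar.
- mouth (a point): Point on the feed board's top below the middle of the shut flap (chute x = 0, y = 0, z = 60 mm). The mouth is 180 mm wide between two upright 4 mm cheek plates (chute x from -22 to +8 mm, up to 172 mm above the table). The board ends in a plain edge right here; once wholly past it a die drops into the tray.
- tray (a point): Middle of the floor of the open-topped sheet-steel catch tray behind the flap (chute x = 86, y = 0, z = 38 mm). Inside 172 mm long (chute x from 0 to 172 mm) and 180 mm wide; floor 22 mm below the feed board; walls up to 85 mm above the table.
- flap (a joint): Gravity flap angle, rad: 0 = shut (hanging against its stop), grows as it swings inwards and up (towards chute +x) to a stop at 1.5; it cannot swing outwards. 0.12 kg, no spring or latch: under 5 N opens it, and it falls shut by itself within about a second. While it is open, upright fingers can follow a die through, the flap lying against them, up to 20 mm beyond the mouth, which is enough.
- flap_edge (a point): Middle of the flap's lower edge; moves with it. The flap is a U of steel: a plate 168 mm wide, 4 mm thick, 25 mm high, when shut 5 to 30 mm above the feed board, hung by two narrow arms at its ends (76 to 84 mm either side of the middle) from stub pivots 100 mm above the board and 8 mm before the plate. Between the arms, above the plate, it is open.
- round_die: The die to be posted: loose plain aluminium disc, 96 mm diameter, 20 mm thick, about 0.36 kg (0.25 to 0.5), with a dark round hole marked in the middle. Too wide to pinch. Origin: centre of its underside. It starts flat on the feed board about 135 mm to the left or the right of the middle, about 135 mm before the flap.
- square_die: Loose plain aluminium square plate 80 x 80 x 20 mm, dark square in the middle, on the other side of the feed board. Origin: centre of its underside. Not to be moved.
- jar: Loose clear jar with paper label and white cap, 68 mm diameter, 100 mm high, on the table on the right (-y) of the tray. Origin: centre of its underside. Not to be moved.
- cup: Loose terracotta cup, 72 mm rim diameter, 85 mm high, on the table on the left (+y) of the tray. Origin: centre of its underside. Not to be moved.

How it is judged (in metres and radians):
On the way, in this order (a step that is already met when the one before it is completed fails the run):
1. the flap is pushed open by the die or the fingers while the die is still on the feed board (value of joint flap above 0.3 rad and z of round_die in the frame of chute above 0.05 m), for 0.05 s.
2. the round die has dropped into the tray behind the flap (x of round_die in the frame of chute between 0.04 and 0.14 m and y of round_die in the frame of chute between -0.05 and 0.05 m and z of round_die in the frame of chute below 0.046 m), for 0.2 s.
At the end, for the whole second after the job is handed in: The round die lies flat (within 0.12 rad) and still in the tray behind the flap (its centre 40 to 140 mm beyond the shut flap, within 50 mm of the middle, underside less than 46 mm above the table), and the flap hangs shut (below 0.06 rad) (all of step 2 and angle between round_die's own z axis and vertical below 0.12 rad and value of joint flap below 0.06 rad and linear speed of round_die below 0.02 m/s); the robot touches nothing.
It fails at once if the round die is lifted: its underside's centre more than 15 mm above the feed board (z of round_die in the frame of chute above 0.075 m).
It fails at once if the square die is moved more than 15 mm (distance of square_die from where it was at the start of the episode above 0.015 m).
It fails at once if the jar is moved more than 15 mm (distance of jar from where it was at the start of the episode above 0.015 m).
It fails at once if the cup is moved more than 15 mm (distance of cup from where it was at the start of the episode above 0.015 m).
It also fails if it takes over 54 s, if anything falls off the work surface, if the arm or the gripper's body presses on something with over 40 N, if the wrist force passes 120 N, or if a joint passes its speed limit or range.

ROBOT

A 6-joint arm with a two-finger parallel gripper is mounted at the origin on the work surface. World frame = base frame: x ahead of the robot, y to its left, z up, the work surface at z = 0. Lengths are in mm, angles in rad, forces in N, time in s.
With the tool pointing down it reaches from about 300 to 750 mm from the base axis. Payload 8.5 kg.
Tool frame: the origin (TCP) lies on the centre line of the jaws, within the pads' length; the fingertips stand 14 mm ahead of it and the grasp point (between the pads) lies 5 mm behind it; z points along the fingers, y is the line along which they close (so a half turn about z gives the same grasp; the last joint's range is limited). The gripper opens to 88 mm and grips with 3 to 60 N. Pads are 18 mm wide; open, the fingers measure 123 mm over their backs; the gripper's body (75 mm by 187 mm) begins 45 mm behind the grasp point.
Start: joints at [-1.509, 0.381, 1.297, -0, 1.464, -0.215], TCP at [150.298, -529.047, 252.748] pointing down, gripper open.
Joint ranges: [-3.11, 3.11], [-0.89, 2.33], [0.22, 2.48], [-1.42, 4.56], [0.17, 2.85], [-2.88, 2.88]. Speed limits (rad/s): [2.39, 2.39, 3.14, 3.14, 3.14, 3.14].

INTERFACE

Orientations are given as a unit quaternion [x, y, z, w].
In Python, from workcell import robot gives the robot as it stands. The module is installed in compiled form; this text tells all that it offers.
- The arm moves only by the tool play_rows, never from a script. Its argument "plan" is text: rows parted by semicolons, each of 7 numbers parted by spaces: the turn, a rotation vector about the tool's x, y, z in rad, then the shift along the tool's x, y, z in cm, then the closure in counts, from 0 (fully open) to 255 (shut). A call has 1 to 20 rows; each row is the pose to reach, as a shift and turn from the pose commanded when the call began, along the tool's axes at that moment; what a row does not reach only later rows make up. A row lasts 1/10 s, in which the tool goes at most 50 mm and 8.59 degrees, less where a joint would pass 70% of its speed; a pose out of reach is approached as far as the arm can. A call with a gripper value outside its range is refused whole. The fingers move at their own pace and stop on an object; the grip force is fixed at half the most. Time passes only in rows, so rows that repeat a pose let the fingers close. It gives the time, the measured TCP pose, the force, the opening and the grip force at its end, in the units of the state.
- robot.read_state(): the state, without advancing time (a new reading comes with each control period).
- robot.grab_frame(name): name is "scene" or "top" or "wrist"; returns the picture (384x512x3 uint8, blue, green, red); there is no depth.
- robot.camera_params(name): a dict with "intrinsics" (3x3 intrinsics, pixels), "D" ([k1, k2, p1, p2, k3] as OpenCV has them; the pictures are not rectified), "position" and "rotation" of the camera in the world. Camera axes: x right, y up, looking along -z (the intrinsics and any distortion apply to the point x, -y, -z); pixel columns grow to the right and rows downward; lengths in mm; the calibration is good to about 2 mm. A picture is of the moment at which its call begins: read the wrist's pose just before it. camera_params takes no time and is no camera call; for the wrist camera it gives the pose at the moment of the call.
- robot.finish_job(): hands the job in; it is judged then, once.
The state is a dict: "time_s": time; "joint_pos": joint angles; "joint_velocities": joint speeds; "joint_efforts": joint torques, N m; "position": TCP position; "orientation": TCP orientation; "ft_force": force on the tool from outside, world axes, zero at the start; "moment": the same for the moment, N m; "width": finger opening in mm; "grasp_force": force on a finger pad.
Only numpy, scipy, OpenCV 4.12 (cv2) and the standard library are available. Lean on these libraries where they do the work, as an engineer would, in place of code of your own. Each camera call takes 0.05 s, during which the arm holds its last target. There are 200 camera calls.

## Working session

There is one attempt and no reset: what is moved stays moved. The work goes in short steps, Python scripts to look and compute and a tool call to move; the robot and the scene stay as the last step left them, time stands still between calls to the robot, and variables do not carry over. Pictures are saved under pics/ and viewed, at most 10 in all, crops included, and the job is handed in when it is done.

Besides the shell and the picture viewer there is one more tool, called after "Request:" as name(argument=value, ...), one argument or row to a line, values as JSON. play_rows: Moves the arm, as the interface text tells. Its arguments: {"type":"object","properties":{"plan":{"type":"string"}},"required":["plan"]}

```bash
mkdir -p pics; python3 - <<'E'
from workcell import robot
import cv2
for n in ("top","scene"):
    cv2.imwrite(f"pics/{n}0.png",robot.grab_frame(n)); p=robot.camera_params(n); print(n,p)
s=robot.read_state(); print(s)
E
```

```text
top {'intrinsics': array([[401.24916299,   0.        , 255.66669716],
       [  0.        , 401.24916299, 196.04770064],
       [  0.        ,   0.        ,   1.        ]]), 'D': array([-0.03524028,  0.        ,  0.        ,  0.        ,  0.        ]), 'position': array([469.49805175,  20.8582878 , 907.36541613]), 'rotation': array([-0.06364549,  0.06465015,  0.70728056, -0.7010876 ])}
scene {'intrinsics': array([[403.63852794,   0.        , 253.58916629],
       [  0.        , 403.63852794, 201.22310212],
       [  0.        ,   0.        ,   1.        ]]), 'D': array([-0.14700172,  0.        ,  0.        ,  0.        ,  0.        ]), 'position': array([1109.15604601, -122.04120974,  659.04988364]), 'rotation': array([0.30345342, 0.23009182, 0.55184826, 0.7419146 ])}
{'time_s': 0.1, 'joint_pos': array([-1.50932581e+00,  3.81131606e-01,  1.29814909e+00, -1.11502956e-05,
        1.46361579e+00, -2.15325576e-01]), 'joint_velocities': array([-4.15239830e-04, -2.78276581e-03, -1.36575235e-03,  2.72570523e-04,
       -9.51150611e-04,  5.88634133e-05]), 'joint_efforts': array([ 3.79777353e-03, -4.38654685e+01, -2.24912721e+01,  7.15173595e-02,
        3.42414749e-02, -7.29265480e-05]), 'position': array([ 150.2682568 , -528.83122707,  252.21000557]), 'orientation': array([ 9.90437974e-01,  1.37957220e-01,  4.45744474e-05, -6.50413718e-04]), 'ft_force': array([0.41874184, 0.66639344, 0.70892502]), 'moment': array([ 0.03255606,  0.02421835, -0.00502314]), 'grasp_force': 0.0, 'width': 88.22928320665434}
```

View pics/top0.png

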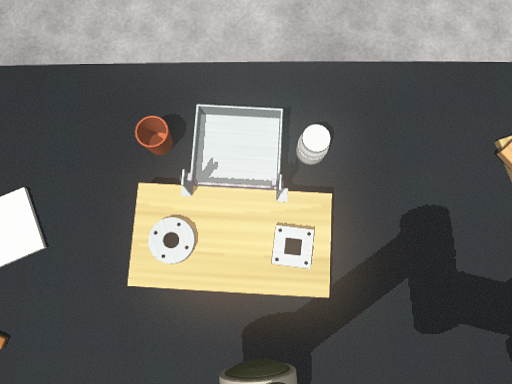

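View pics/scene0.png

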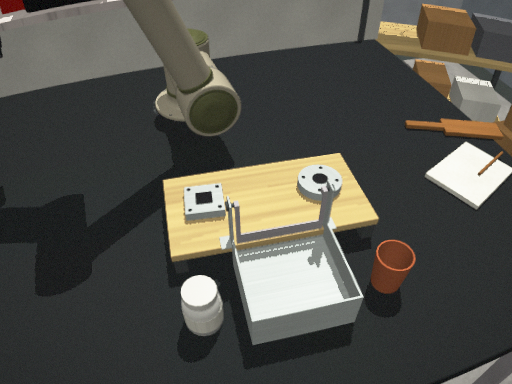

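The top picture shows the board with corners at about (138,183), (332,192), (330,297) and (128,286). The round die is at (172,240) on the left, the square one at (293,246), the cup at (153,134) and the jar at (314,142).

```bash
cat > h.py <<'E'
import numpy as np, cv2
from scipy.spatial.transform import Rotation as R
from workcell import robot
def proj(uv,z,cam="top",p=None):
    p=p or robot.camera_params(cam)
    n=cv2.undistortPoints(np.float64(uv).reshape(-1,1,2),p["intrinsics"],p["D"]).reshape(-1,2)
    d=R.from_quat(p["rotation"]).apply(np.c_[n[:,0],-n[:,1],-np.ones(len(n))])
    return p["position"]+d*((z-p["position"][2])/d[:,2])[:,None]
E
python3 - <<'E'
from h import *
im=cv2.imread("pics/top0.png"); hsv=cv2.cvtColor(im,cv2.COLOR_BGR2HSV)
b=cv2.inRange(hsv,(12,50,110),(35,255,255)); b[:,:110]=0;b[:,345:]=0;b[:170]=0;b[305:]=0
c=max(cv2.findContours(b,cv2.RETR_EXTERNAL,cv2.CHAIN_APPROX_NONE)[0],key=cv2.contourArea)
h=cv2.convexHull(c).reshape(-1,2)
w=proj(h,60)[:,:2].astype(np.float32)
r=cv2.minAreaRect(w); print(r, cv2.boxPoints(r))
print("corners",proj([[138,183],[332,192],[330,297],[128,286]],60))
g=cv2.inRange(hsv,(0,0,150),(180,45,255)); g[:205]=0; g[275:]=0
g[:,:140]=0;g[:,325:]=0
for c in cv2.findContours(g,cv2.RETR_EXTERNAL,cv2.CHAIN_APPROX_NONE)[0]:
    if cv2.contourArea(c)>300:
        x=proj(c.reshape(-1,2),80)[:,:2].astype(np.float32); print(cv2.minEnclosingCircle(x),cv2.minAreaRect(x))
print("cheeks/tray",proj([[183,172],[284,178]],172),proj([[197,105],[283,108]],85))
E
```

```text
((534.6732177734375, 72.22781372070312), (420.2628479003906, 221.57164001464844), 86.23188781738281) [[ 410.31735 -130.16866]
 [ 631.41003 -144.73003]
 [ 659.02905  274.62427]
 [ 437.9364   289.18567]]
corners [[ 656.12898911  273.60278966   60.        ]
 [ 632.59186769 -145.5528169    60.        ]
 [ 412.45898715 -132.24678317   60.        ]
 [ 437.93002784  285.22064858   60.        ]]
((516.58251953125, -56.11568832397461), 55.04140853881836) ((516.3400268554688, -55.66334915161133), (79.68433380126953, 80.36026000976562), 82.52424621582031)
((531.3140258789062, 194.3100128173828), 48.39774703979492) ((531.4613037109375, 194.16395568847656), (94.89179229736328, 94.57516479492188), 45.82279968261719)
cheeks/tray [[651.90567194 155.86717133 172.        ]
 [638.60917897 -34.3476635  172.        ]] [[823.49774918 145.12048357  85.        ]
 [814.81337228 -42.17926671  85.        ]]
```

Request:
play_rows(
  plan="0 0 -0.6 35.9 -24 0 110;0 0 -0.6 35.9 -24 0 110;0 0 -0.6 35.9 -24 0 110;0 0 -0.6 35.9 -24 0 110;0 0 -0.6 35.9 -24 0 110;0 0 -0.6 35.9 -24 0 110;0 0 -0.6 35.9 -24 0 110;0 0 -0.6 35.9 -24 0 110;0 0 -0.6 35.9 -24 0 110;0 0 -1.229 57.7 -66.5 0 110;0 0 -1.229 57.7 -66.5 0 110;0 0 -1.229 57.7 -66.5 0 110;0 0 -1.229 57.7 -66.5 0 110;0 0 -1.229 57.7 -66.5 0 110;0 0 -1.229 57.7 -66.5 0 110;0 0 -1.229 57.7 -66.5 0 110;0 0 -1.229 57.7 -66.5 0 110;0 0 -1.229 57.7 -66.5 0 110;0 0 -1.229 57.7 -66.5 0 110;0 0 -1.229 57.7 -66.5 0 110",
)

```text
time_s: 2.1
position: [523.4, 271.3, 251.7]
orientation: [0.728, 0.685, -0.0, -0.0]
ft_force: [-0.8, -1.1, -0.1]
width: 49.9
grasp_force: 0.0
```

```bash
cat >> h.py <<'E'
M=np.array([645.2,64.9]); A=np.array([[.99784,-.0658],[.0658,.99784]])  # rows: chute x, y
def st():
    s=robot.read_state(); r=R.from_quat(s["orientation"]).as_matrix()
    print("t",s["time_s"],"chute xy",A@(s["position"][:2]-M),"z",s["position"][2],"w",s["width"],"F",s["ft_force"].round(1))
    print("tool y in chute",A@r[:2,1],"tool z",r[:,2].round(3),"q",s["joint_pos"].round(2))
E
python3 -c "
from h import *
st(); cv2.imwrite('pics/w1.png',robot.grab_frame('wrist')); p=robot.camera_params('wrist'); np.save('w1.npy',p,allow_pickle=True)"
```

```text
t 2.1 chute xy [-135.15363574  197.90837873] z 251.7382466313131 w 49.868165397150776 F [-0.8 -1.1 -0.1]
tool y in chute [0.99999488 0.0048123 ] tool z [-0.001  0.    -1.   ] q [0.28 0.45 1.18 0.   1.51 0.34]
```

View pics/w1.png

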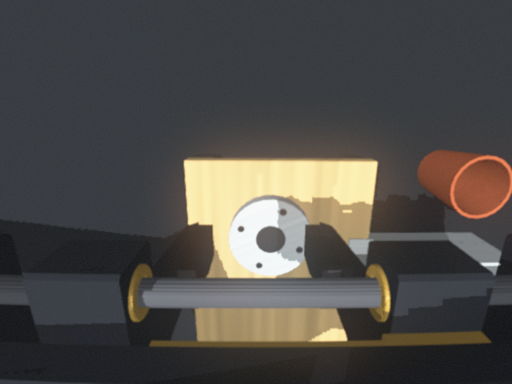

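The wrist picture shows the die centred at (271,239) between the fingers, with the cup at the right. I'll descend beside it.

Request:
play_rows(
  plan="0 0 0 0 0 5 110;0 0 0 0 0 10 110;0 0 0 0 0 14 110;0 0 0 0 0 16 110;0 0 0 0 0 17 110;0 0 0 0 0 17.3 110;0 0 0 0 0 17.3 110;0 0 0 0 0 17.3 110",
)

```text
time_s: 2.95
position: [524.2, 268.3, 81.1]
orientation: [0.73, 0.684, 0.001, 0.001]
ft_force: [-0.2, -0.2, -1.0]
width: 50.4
grasp_force: 0.0
```

```bash
python3 -c "
from h import *
st(); p=np.load('w1.npy',allow_pickle=True).item()
print(A@(proj([[271,239]],80,p=p)[0,:2]-M))"
```

```text
t 2.95 chute xy [-134.10774808  194.95307389] z 81.08859329763058 w 50.39055151103061 F [-0.2 -0.2 -1. ]
tool y in chute [1.00000450e+00 6.30071856e-04] tool z [ 0.002  0.001 -1.   ] q [ 0.27  0.62  1.43 -0.    1.1   0.34]
[-120.04051316  118.38670761]
```

Request:
play_rows(
  plan="0 0 0 -1 0 0 110;0 0 0 -2 0 0 110;0 0 0 -3 0 0 110;0 0 0 -4 0 0 110;0 0 0 -5 0 0 110;0 0 0 -6 0 0 110;0 0 0 -7 0 0 110;0 0 0 -8 0 0 110;0 0 0 -9 0 0 110;0 0 0 -10 0 0 110;0 0 0 -11 0 0 110;0 0 0 -12 0 0 110;0 0 0 -13 0 0 110;0 0 0 -13.7 0 0 110;0 0 0 -14.2 0 0 110;0 0 0 -14.4 0 0 110;0 0 0 -14.4 0 0 110",
)

```text
time_s: 4.65
position: [514.0, 124.1, 79.8]
orientation: [0.73, 0.684, -0.0, -0.0]
ft_force: [0.6, 3.2, 2.2]
width: 50.0
grasp_force: 1.5
```

Request:
play_rows(
  plan="0 0 0 1 0 0 110;0 0 0 2 0 0 110;0 0 0 2.5 0 -3 110;0 0 0 2.5 0 -8 110;0 0 0 2.5 0 -12 255;0 0 0 2.5 -4 -12 255;0 0 0 0 -8 -12 255;0 0 0 -2 -9 -12 255;0 0 0 -5 -9 -12 255;0 0 0 -5 -9 -12 255",
)

```text
time_s: 5.65
position: [420.7, 79.2, 199.8]
orientation: [0.73, 0.683, -0.001, 0.0]
ft_force: [0.5, -0.0, -0.1]
width: 4.0
grasp_force: 0.0
```

```bash
python3 -c "
from h import *
st(); cv2.imwrite('pics/w2.png',robot.grab_frame('wrist')); p=robot.camera_params('wrist'); np.save('w2.npy',p,allow_pickle=True)
cv2.imwrite('pics/t2.png',robot.grab_frame('top'))
cv2.imwrite('pics/tw2.png',np.hstack([cv2.imread('pics/w2.png')[:,:400],cv2.imread('pics/t2.png')[:,60:460]]))"
```

```text
t 5.65 chute xy [-224.94664745   -0.4983033 ] z 199.78017792430805 w 3.994751921935735 F [ 0.5 -0.  -0.1]
tool y in chute [ 1.00000667e+00 -8.53486480e-04] tool z [-0.001 -0.001 -1.   ] q [-0.09  0.22  1.7  -0.    1.22 -0.02]
```

View pics/tw2.png

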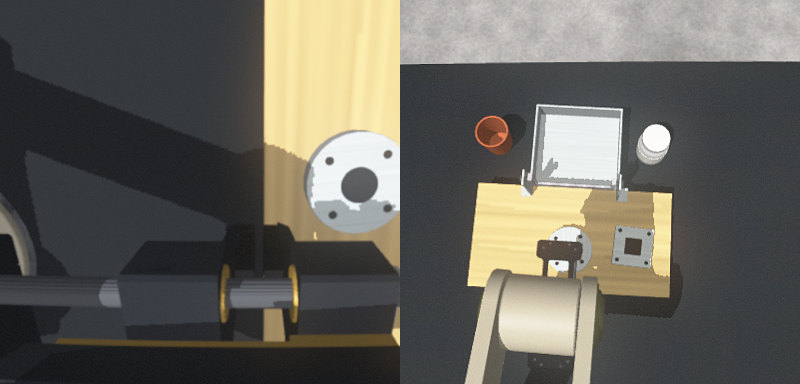

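The die's hole is at wrist pixel (360,184). In the top view the die now lies in line with the mouth and the square die hasn't moved.

```bash
python3 -c "
from h import *
p=np.load('w2.npy',allow_pickle=True).item()
print(A@(proj([[360,184]],80,p=p)[0,:2]-M))"
```

```text
[-132.81973425    2.730961  ]
```

Request:
play_rows(
  plan="0 0 0 0.25 0 4 255;0 0 0 0.25 0 8 255;0 0 0 0.25 0 10.5 255;0 0 0 0.25 0 11.7 255;0 0 0 0.25 0 12.1 255;0 0 0 0.25 0 12.1 255;0 0 0 0.25 1 12.1 255;0 0 0 0.25 2 12.1 255;0 0 0 0.25 3 12.1 255;0 0 0 0.25 4 12.1 255;0 0 0 0.25 5 12.1 255;0 0 0 0.25 6 12.1 255;0 0 0 0.25 7 12.1 255;0 0 0 0.25 8 12.1 255;0 0 0 0.25 8 12.1 255",
)

```text
time_s: 7.25
position: [502.5, 77.7, 79.1]
orientation: [0.73, 0.684, 0.0, 0.0]
ft_force: [-0.2, -1.0, -0.2]
width: 0.2
grasp_force: 0.0
```

```bash
python3 -c "
from h import *
st(); cv2.imwrite('pics/w3.png',robot.grab_frame('wrist')); p=robot.camera_params('wrist'); np.save('w3.npy',p,allow_pickle=True)
cv2.imwrite('pics/t3.png',robot.grab_frame('scene'))
cv2.imwrite('pics/tw3.png',np.hstack([cv2.imread('pics/w3.png')[:,112:],cv2.imread('pics/t3.png')[:,60:460]]))"
```

```text
t 7.25 chute xy [-143.27349038    3.39258004] z 79.13009701530582 w 0.19670552861302526 F [-0.2 -1.  -0.2]
tool y in chute [1.00000656e+00 5.98594725e-04] tool z [ 0.001 -0.    -1.   ] q [-0.08  0.51  1.66  0.    0.97 -0.01]
```

View pics/tw3.png

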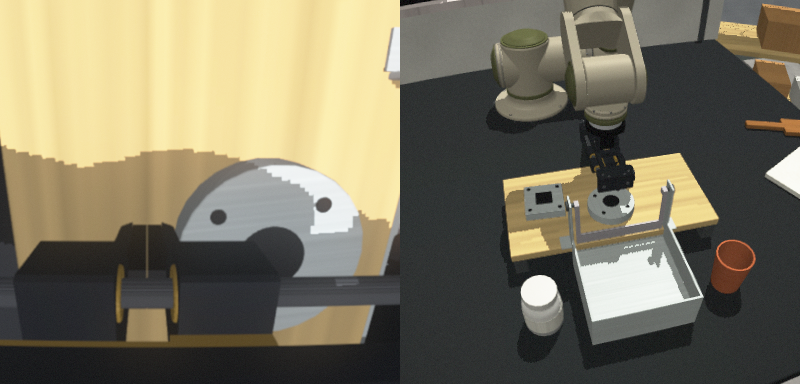

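In the wrist crop the die's hole centre is at about (275,252), i.e. (387,252) in the full picture, and the die is against the finger. In the scene view it's centred before the flap.

```bash
python3 -c "
from h import *
p=np.load('w3.npy',allow_pickle=True).item()
print(A@(proj([[387,252]],80,p=p)[0,:2]-M), [A@(proj([[q]],80,p=p)[0,:2]-M) for q in [(474,240),(289,240),(380,159)]])"
```

```text
[-77.84499823   3.58338584] [array([-33.49062114,   9.89429371]), array([-127.77178198,   10.42283481]), array([-87.22365689,  51.15983679])]
```

Request:
play_rows(
  plan="0 0 0 0 1 0 255;0 0 0 0 2 0 255;0 0 0 0 3 0 255;0 0 0 0 4 0 255;0 0 0 0 5 0 255;0 0 0 0 6 0 255;0 0 0 0 7 0 255;0 0 0 0 8 0 255;0 0 0 0 9 0 255;0 0 0 0 10 0 255;0 0 0 0 11 0 255;0 0 0 0 12 0 255;0 0 0 0 13 0 255;0 0 0 0 13.8 0 255;0 0 0 0 14.3 0 255;0 0 0 0 14.3 0 255;0 0 0 0 14.3 0 255",
)

```text
time_s: 9.05
position: [643.9, 68.6, 78.7]
orientation: [0.73, 0.684, 0.0, 0.0]
ft_force: [-0.6, 0.5, -0.2]
width: 0.8
grasp_force: 0.1
```

```bash
python3 -c "
from h import *
st(); cv2.imwrite('pics/t4.png',np.hstack([robot.grab_frame('scene')[:,60:460],robot.grab_frame('top')[:,60:460]]))"
```

```text
t 9.05 chute xy [-1.51732928  3.57978699] z 78.6686901998461 w 0.7784633648914976 F [-0.6  0.5 -0.2]
tool y in chute [1.00000677e+00 8.53765312e-04] tool z [ 0. -0. -1.] q [-0.08  0.71  1.24 -0.    1.2  -0.01]
```

View pics/t4.png

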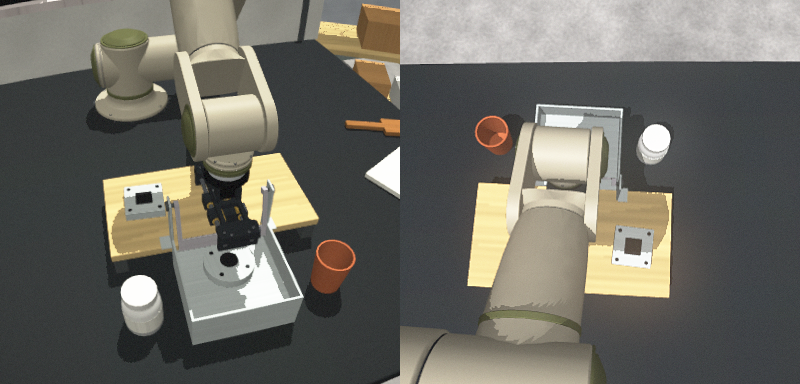

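The die, centred at about (229,260) in the scene crop, looks flat in the tray. Now I'll withdraw.

Request:
play_rows(
  plan="0 0 0 0 -1 0 255;0 0 0 0 -2.5 0 255;0 0 0 0 -4.5 0 255;0 0 0 0 -7 0 255;0 0 0 0 -10 0 255;0 0 0 0 -13 0 255;0 0 0 0 -16 0 255;0 0 0 0 -18 -3 255;0 0 0 0 -20 -7 255;0 0 0 0 -22 -11 255;0 0 0 0 -24 -13 255;0 0 0 0 -24 -13 255;0 0 0 0 -24 -13 255;0 0 0 0 -24 -13 255;0 0 0 0 -24 -13 255;0 0 0 0 -24 -13 255;0 0 0 0 -24 -13 255;0 0 0 0 -24 -13 255",
)

```text
time_s: 10.95
position: [404.5, 84.2, 208.5]
orientation: [0.73, 0.684, -0.0, -0.0]
ft_force: [-0.1, 0.6, 0.9]
width: 0.5
grasp_force: 0.0
```

```bash
python3 -c "
from h import *
st(); cv2.imwrite('pics/t5.png',np.hstack([robot.grab_frame('scene')[:,60:460],robot.grab_frame('top')[:,60:460]]))"
```

```text
t 10.95 chute xy [-241.45665515    3.39109993] z 208.49246502303552 w 0.5072038523960348 F [-0.1  0.6  0.9]
tool y in chute [1.00000670e+00 7.94318653e-04] tool z [-0.001  0.    -1.   ] q [-0.08  0.19  1.72  0.    1.23 -0.02]
```

View pics/t5.png

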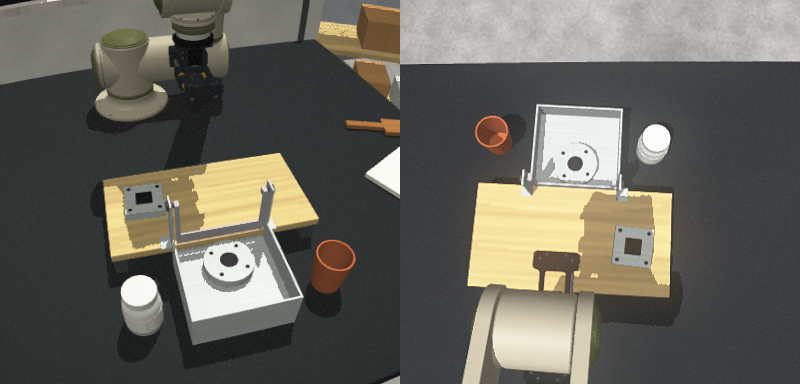

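The die lies flat in the tray, at top-crop (575,163), which is (235,163) in the full picture. The flap hangs straight down, and the square die, jar and cup are unmoved.

```bash
python3 -c "
from h import *
c=A@(proj([[235,163]],58)[0,:2]-M); print(c)
if 45<c[0]<135 and abs(c[1])<40: print(robot.finish_job())"
```

```text
[54.14956043  2.14272527]
the job is handed in; nothing more can be done
None
```

The round die was pushed through the flap and lies flat in the tray, about 54 mm beyond the flap and 2 mm off the middle; the flap looks shut, the square die, jar and cup look unmoved in the last pictures, and the job is handed in (no verdict was returned).

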